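# Slide the battery box home into its charging dock

### The arm

A 6-joint arm with a two-finger parallel gripper is mounted at the origin on the work surface. World frame = base frame: x ahead of the robot, y to its left, z up, the work surface at z = 0. Lengths are in m, angles in rad, forces in N, time in s.
With the tool pointing down it reaches from about 0.3 to 0.95 m from the base axis. Payload 3.1 kg.
Tool frame: the origin (TCP) lies at the very end of the fingers, on their centre line; the grasp point (between the pads) lies manip.tcp_to_grasp behind it (manip.tcp_to_grasp is the distance from the TCP to the grasp point, in m); z points along the fingers, y is the line along which they close (so a half turn about z gives the same grasp; the last joint's range is limited). The gripper opens to 85 mm and grips with 20 to 120 N. Pads are 22 mm wide; open, the fingers measure 114 mm over their backs; the gripper's body (76 mm by 85 mm) begins 54 mm behind the grasp point. The pads swing forward as they close: fully open they stand 13 mm farther back than shut.
Start: joints at [-1.209, 0.308, 1.634, -0, 1.2, -0.07], TCP at [0.262, -0.568, 0.231] pointing down, gripper open.
Joint ranges: [-3.06, 3.06], [-0.79, 1.96], [0.05, 2.63], [-1.19, 4.34], [0.05, 2.64], [-2.94, 2.94]. Speed limits (rad/s): [2.79, 2.79, 3.14, 3.14, 3.14, 3.14].

### API

Orientations are given as a unit quaternion [x, y, z, w].
In Python, from bench import readout, viewer, manip, boxes_of, silhouettes, spot_point gives the robot as it stands.
- The arm moves only by the shell command python3 -m jog 'ROWS' [FORCE]. ROWS is JSON, a list of rows, each a list of 3 entries, a list of its own where there are three numbers: the opening, from -1 (shut) to 1 (fully open), so that 0 is half open, then the shift along the tool's x, y, z in units of 30 mm (1.0 is 30 mm), then the turn about the tool's z in units of 6 degrees (1.0 is 6 degrees). A call has 1 to 8 rows; each row shifts and turns the commanded pose from where the row before left it, along the tool's axes as they then stand; what a row does not reach is not made up. A row lasts 1/10 s, in which the tool goes at most 50 mm and 8.59 degrees, less where a joint would pass 70% of its speed; a pose out of reach is approached as far as the arm can. A call is refused whole if a number of a shift passes 1 or a number of a turn 1, either way. A call with a gripper value outside its range is refused whole. The fingers move at their own pace and stop on an object; FORCE is the grip in N (left out, the last holds). Time passes only in rows, so rows that do not move let the fingers close. It gives the time, the measured TCP pose, the force, the opening and the grip force at its end, in the units of the state.
- readout.get_obs(): the state, without advancing time (a new reading comes with each control period).
- viewer.capture(name): name is "side" or "top"; returns a dict with "frame" (420x560x3 uint8, red, green, blue), "K" (3x3 intrinsics, pixels), "k1" (the pictures are not rectified: a ray, as slopes to the right and down, at radius r is drawn at 1 + k1 r^2 times it, then the intrinsics apply), "T" (4x4, takes a point from camera to world coordinates). Camera axes: x right, y up, looking along -z (the intrinsics and any distortion apply to the point x, -y, -z); pixel columns grow to the right and rows downward; lengths in m; the calibration is good to about 2 mm. A picture is of the moment at which its call begins. There is no depth.
- manip.close_job(): hands the job in; it is judged then, once.
Trained networks look in a picture, given as the dict that the camera call returned (one of the last four; its "shot" number tells which), for a name from the list of things; names that differ only in an ending like _2 or _b are one class to them, and where a whole thing is asked for, a point or a joint stands for the part that bears it (a point fixed in the world has none). Each returns a list of dicts, best first, with "confidence" (0 to 1); they miss things now and then, are a little off and sometimes report something else, mostly with a low value. They report only what shows in the picture. A call takes as long as a camera call. They do not tell look-alikes from the thing itself.
- boxes_of(picture, query): "position" ([x, y, z] in m, in world coordinates, good to about 4 mm: the middle of the surface that is visible of it).
- silhouettes(picture, query): "pixels" (420x560 bool, what is visible of it).
- spot_point(picture, query): "position" ([x, y, z] in m, in world coordinates, good to about 4 mm: a listed point, or the origin of a listed thing).
The state is a dict: "clock": time; "joints": joint angles; "joint_velocities": joint speeds; "joint_torque": joint torques, N m; "position": TCP position; "tcp_rot": TCP orientation; "force": force on the tool from outside, world axes, zero at the start; "wrist_torque": the same for the moment, N m; "gripper_width": opening from 0.0 (shut) to 1.0 (fully open); "finger_force": force on a finger pad.
Only numpy, scipy, OpenCV 4.12 (cv2) and the standard library are available. Lean on these libraries where they do the work, as an engineer would, in place of code of your own. Each camera call takes 0.05 s, during which the arm holds its last target. There are 200 camera calls.

### The job

Push the tall black battery box that stands loose on the bench into the empty charging dock, until it is fully home: square in the dock and up against the charger block at the back. Push it low, near its base, so that it slides flat on the bench and never tips; do not lift it or touch its carrying handle. Leave the box in the other dock and everything else on the bench where it is.

Things in the scene. Friction and masses are not known exactly. Their poses are not given: they have to be found in the camera images.
- battery_box: the loose battery box: upright black box 100 mm wide, 80 deep, 150 high, with a 26 mm high base ledge standing out 12 mm front and back (base 104 deep), 0.7 to 1 kg; in front of the empty dock, roughly facing it. Origin: centre of its underside; z up, x (depth) towards the dock. Rubber base: 5 to 12 N slides it; pushed on the ledge it slides, pushed over 40 mm above the bench it may tip
- battery_box_handle: the grey bail handle fixed on the box's top: a round bar 12 mm thick, 64 mm long across the box's width, at 178 mm above the box's underside. Its origin is the box's origin (on the underside). Not to be touched
- dock_free: empty dock, fixed: grey charger block (70 high, 130 wide) as back stop; two 25 mm high aluminium side rails, 120 mm apart inside, reach 68 mm forward, then flare 14 mm outward at 45 deg. No floor. Origin: on the bench, centre of the underside of a box fully home; x into the dock (stop face at x = +52 mm, rail ends at about x = -30 mm), z up. A box fully home sticks out 22 mm past the rails
- dock_full: the other dock, identical, fixed beside the empty one (to its left or right, centres 260 to 400 mm apart), with a box already in it; same axes and origin
- docked_box: the identical black battery box that already stands in the other dock; to be left alone. Origin: centre of its underside, z up
- meter: grey test meter lying flat, 85 x 55 x 26 mm, in front of the occupied dock; origin: centre of its underside
- screw_jar: clear jar with steel cap, 64 mm across, 100 mm high; origin: centre of its underside
- mug: white mug, 76 mm across, 90 mm high; origin: centre of its underside
- tape_roll: black tape roll lying flat, 68 mm across, 24 mm high, between the docks; origin: centre of its underside
- screwdriver: screwdriver lying on the bench; origin: on its underside, near the middle
- visor: black curved eye shield standing on its edge, 45 mm high, about 150 mm wide; origin: bottom of its middle
Things that resemble listed ones, but are neither listed nor needed, are in the scene too. What is shaped like the battery_box but brown is not meant.

How it is judged:
By the outcome, as a careful person would: the job done as asked, in the order asked, and still so for the second after the job is handed in, with the robot touching nothing.
It also fails if it takes over 58 s, if anything falls off the work surface, if the arm or the gripper's body presses on something with over 40 N, if the wrist force passes 120 N, or if a joint passes its speed limit or range.

## Working session

There is one attempt and no reset: what is moved stays moved. The work goes in short steps, Python scripts to look and compute and a shell command to move; the robot and the scene stay as the last step left them, time stands still between calls to the robot, and variables do not carry over. Pictures are saved under pics/ and viewed, at most 10 in all, crops included, and the job is handed in when it is done.

```bash
mkdir -p pics
cat > h.py <<'E'
import numpy as np,cv2
from bench import readout, viewer, manip, boxes_of, silhouettes, spot_point
def save(p,n): cv2.imwrite('pics/'+n,cv2.cvtColor(p['frame'],cv2.COLOR_RGB2BGR))
def px(p,X):
    T=np.linalg.inv(p['T']);c=T[:3,:3]@np.array(X)+T[:3,3]
    s=np.array([c[0],-c[1]])/-c[2]; s=s*(1+p['k1']*(s@s)); return (p['K']@np.r_[s,1])[:2]
def ray(p,uv,z):
    d=(np.linalg.inv(p['K'])@np.r_[uv,1])[:2]; s=d.copy()
    for _ in range(20): s=d/(1+p['k1']*(s@s))
    v=p['T'][:3,:3]@np.array([s[0],-s[1],-1]); o=p['T'][:3,3]
    return o+v*(z-o[2])/v[2]
E
python3 - <<'E'
from h import *
np.set_printoptions(precision=3,suppress=True)
o=readout.get_obs();print(o['clock'],o['position'],o['tcp_rot'],o['gripper_width'],manip.tcp_to_grasp)
ps={n:viewer.capture(n) for n in('side','top')}
for n,p in ps.items():
    save(p,n+'0.png')
    for q in('battery_box','dock_free','dock_full','docked_box','meter','screw_jar','mug','tape_roll','screwdriver','visor'):
        for r in spot_point(p,q)[:3]: print(n,q,np.array(r['position']),round(r['confidence'],2),px(p,r['position']).round())
E
```

```text
0.0 [ 0.261 -0.567  0.23 ] [ 0.977  0.214 -0.    -0.001] 0.9984538003014687 0.0187
side battery_box [ 0.49  -0.017 -0.004] 0.75 [331. 232.]
side battery_box [ 0.509  0.145 -0.003] 0.67 [298. 274.]
side dock_full [ 0.679 -0.196 -0.   ] 0.9 [297. 166.]
side docked_box [ 0.677 -0.193  0.001] 0.62 [297. 166.]
side meter [ 0.516 -0.231 -0.003] 0.79 [352. 177.]
side screw_jar [ 0.599  0.357 -0.003] 0.94 [220. 328.]
side screw_jar [ 0.514 -0.229  0.001] 0.17 [353. 177.]
side mug [ 0.431 -0.359 -0.001] 0.63 [394. 160.]
side tape_roll [0.744 0.004 0.003] 0.82 [244. 201.]
side tape_roll [ 0.676 -0.191  0.002] 0.69 [297. 167.]
side screwdriver [ 0.664 -0.388 -0.001] 0.61 [328. 131.]
side visor [ 0.475  0.401 -0.003] 0.75 [258. 370.]
top battery_box [ 0.511  0.148 -0.002] 0.87 [221. 236.]
top battery_box [ 0.484 -0.016 -0.003] 0.69 [279. 247.]
top battery_box [ 0.667 -0.397 -0.004] 0.55 [413. 187.]
top dock_full [ 0.75   0.004 -0.004] 0.42 [274. 154.]
top docked_box [ 0.675 -0.193 -0.004] 0.98 [342. 182.]
top meter [ 0.518 -0.235 -0.002] 0.89 [356. 237.]
top screw_jar [ 0.598  0.354 -0.001] 0.82 [149. 204.]
top mug [ 0.431 -0.356  0.   ] 0.62 [399. 269.]
top screwdriver [ 0.668 -0.392 -0.002] 0.92 [412. 186.]
top visor [0.474 0.405 0.   ] 0.93 [129. 247.]
```

View pics/side0.png

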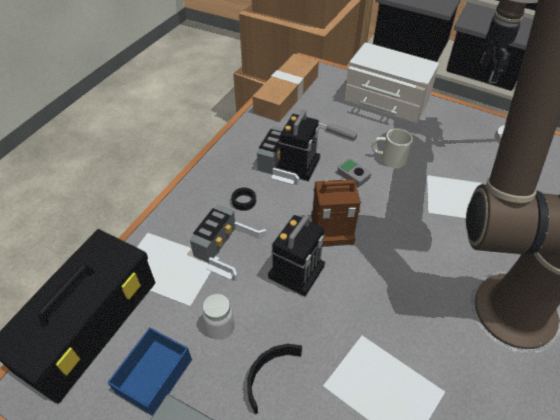

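View pics/top0.png

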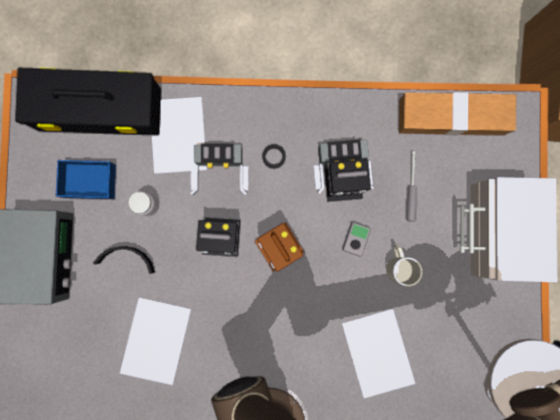

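The side view shows three box shapes: loose black (side 298,255 / top 218,236), brown look-alike (side 335,212 / top 279,247), docked black (side 298,145 / top 346,175). The target is the loose black one at about (0.51, 0.148), facing the empty dock at top (220,165). I'll check it in one close crop.

Run:
```python
from h import *
p=viewer.capture('top');f=p['frame'][125:275,165:315]
f=cv2.cvtColor(cv2.resize(f,(600,600),interpolation=cv2.INTER_CUBIC),cv2.COLOR_RGB2BGR);cv2.imwrite('pics/c1.png',f)
for q in('dock_free','battery_box'):
  for r in spot_point(p,q): print(q,r['position'],r['confidence'])
for q in('battery_box','dock_free'):
  for r in silhouettes(p,q)[:3]:
    m=r['pixels'];y,x=np.nonzero(m);print(q,r['confidence'],m.sum(),x.mean(),y.mean(),x.min(),x.max(),y.min(),y.max(),cv2.minAreaRect(np.c_[x,y].astype(np.float32)))
```

```text
dock_free [0.7457, 0.0041, -0.0046] 0.73
battery_box [0.5105, 0.1454, -0.0024] 0.67
battery_box [0.4842, -0.0155, -0.0047] 0.67
battery_box 0.6 1473 279.2002715546504 247.06992532247114 255 303 223 271 ((279.3676452636719, 247.2794189453125), (40.645164489746094, 37.72969055175781), 59.03623962402344)
battery_box 0.56 1555 218.2379421221865 236.49324758842442 196 240 218 255 ((218.19407653808594, 236.6477508544922), (43.52519989013672, 37.17028045654297), 2.290609836578369)
dock_free 0.71 1483 217.7255563047876 161.05057316250844 191 248 144 194 ((219.5, 169.0), (50.0, 57.0), 90.0)
```

View pics/c1.png

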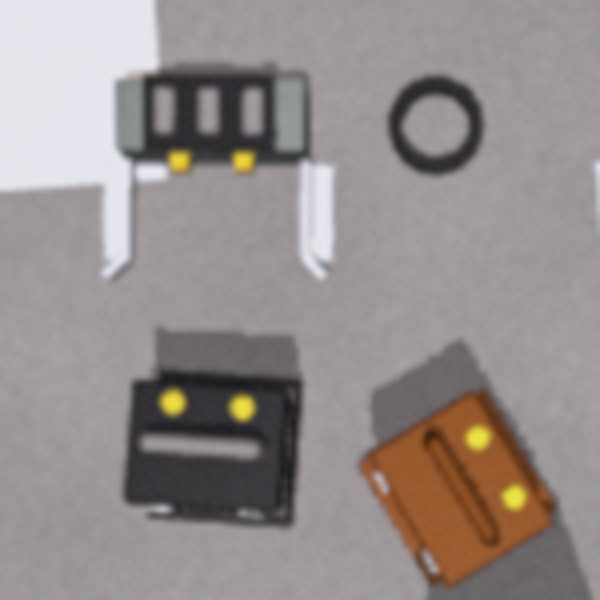

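The crop confirms the loose upright black box (crop 210,450), slightly turned. The dock's inner rail edges run at crop x≈131 and 301 with the flares ending at y≈275, and the brown box is at 460,490.

Run:
```python
from h import *
np.set_printoptions(precision=4,suppress=True)
p=viewer.capture('top')
for n,c,z in [('railLtop',(132,185),.025),('railLend',(131,258),.025),('railRtop',(302,165),.025),('railRend',(301,258),.025),('flL',(104,273),.025),('flR',(325,273),.025),
 ('blkTL',(118,78),.07),('blkTR',(307,72),.07),('blkBL',(120,152),.07),('blkBR',(308,158),.07),
 ('handL',(143,441),.184),('handR',(258,449),.184),('topTL',(135,382),.15),('topTR',(283,388),.15),('topBR',(278,508),.15),('topBL',(125,500),.15),('ledgeBL',(148,515),.026),('ledgeBR',(292,525),.026)]:
    print(n,ray(p,np.array(c)/4+np.array([165,125])-.4,z))
print(p['T'][:3,3])
```

```text
railLtop [0.6933 0.2174 0.025 ]
railLend [0.6419 0.2164 0.025 ]
railRtop [0.7105 0.0988 0.025 ]
railRend [0.6449 0.0976 0.025 ]
flL [0.6308 0.2349 0.025 ]
flR [0.6347 0.0805 0.025 ]
blkTL [0.7601 0.2224 0.07  ]
blkTR [0.7678 0.0941 0.07  ]
blkBL [0.7095 0.2195 0.07  ]
blkBR [0.7088 0.0918 0.07  ]
handL [0.5127 0.1816 0.184 ]
handR [0.5094 0.1105 0.184 ]
topTL [0.5504 0.1927 0.15  ]
topTR [0.5488 0.0986 0.15  ]
topBR [0.4725 0.0995 0.15  ]
topBL [0.4754 0.1964 0.15  ]
ledgeBL [0.463  0.1985 0.026 ]
ledgeBR [0.4583 0.0985 0.026 ]
[0.501  0.0047 1.4495]
```

```bash
python3 -m jog '[[1,[0,0,0],-1],[1,[0,0,0],-1],[1,[0,0,0],-1],[1,[0,0,0],-1],[1,[0,0,0],-1],[1,[0,0,0],-1],[1,[0,0,0],-1],[1,[0,0,0],-1]]'; python3 -m jog '[[1,[0,0,0],-1],[1,[0,0,0],-1],[1,[0,0,0],-1],[1,[0,0,0],0],[1,[0.5,0.1,0],0],[1,[1,0.1,0],0],[1,[1,0.1,0],0],[1,[1,0.1,0],0]]'
```

```text
clock: 2.2
position: [0.2615, -0.5677, 0.2313]
tcp_rot: [0.804, 0.595, -0.0, 0.0]
force: [0.8, 0.1, 0.5]
gripper_width: 0.998
finger_force: 0.0
clock: 3.0
position: [0.2722, -0.4615, 0.2312]
tcp_rot: [0.704, 0.711, 0.0, -0.0]
force: [1.0, 0.7, 0.2]
gripper_width: 1.004
finger_force: 0.0
```

```bash
python3 -m jog '[[1,[1,0.1,0],0],[1,[1,0.15,0],0],[1,[1,0.15,0],0],[1,[1,0.15,0],0],[1,[1,0.15,0],0],[1,[1,0.15,0],0],[1,[1,0.15,0],0],[1,[1,0.15,0],0]]'; python3 -m jog '[[1,[1,0.15,0],0],[1,[1,0.15,0],0],[1,[1,0.15,0],0],[1,[1,0.15,0],0],[1,[1,0.15,0],0],[1,[1,0.15,0],0],[1,[1,0.15,0],0],[1,[1,0.15,0],0]]'; python3 -m jog '[[1,[1,0,0],0],[1,[1,0,0],0],[1,[1,0,0],0],[1,[0.5,0,0],0],[1,[0,0,0],0]]'
```

```text
clock: 3.8
position: [0.3036, -0.221, 0.2315]
tcp_rot: [0.704, 0.711, 0.0, 0.0]
force: [-0.2, -0.2, -0.1]
gripper_width: 1.001
finger_force: 0.0
clock: 4.6
position: [0.3366, 0.0196, 0.2317]
tcp_rot: [0.703, 0.711, 0.0, 0.001]
force: [-1.5, 0.2, 0.1]
gripper_width: 0.998
finger_force: 0.0
clock: 5.1
position: [0.3351, 0.1248, 0.2315]
tcp_rot: [0.702, 0.712, 0.0, -0.0]
force: [0.1, 0.1, 0.2]
gripper_width: 1.0
finger_force: 0.0
```

```bash
python3 -m jog '[[1,[0.2,0.2,0.8],0],[1,[0.2,0.2,1],0],[1,[0,0.1,1],0],[1,[0,0,1],0],[1,[0,0,1],0],[1,[0,0,1],0],[1,[0,0,0.7],0],[1,[0,0,0.5],0]]';python3 -m jog '[[1,[0,0.5,0.3],0],[1,[0,0.5,0.1],0],[1,[0,0,0],0]]'
python3 - <<'E'
from h import *
p=viewer.capture('side');c=p['frame'][200:340,230:430]
cv2.imwrite('pics/s1.png',cv2.cvtColor(cv2.resize(c,(800,560),interpolation=cv2.INTER_CUBIC),cv2.COLOR_RGB2BGR))
print(readout.get_obs()['position'],px(p,readout.get_obs()['position']))
E
```

```text
clock: 5.9
position: [0.3492, 0.1344, 0.0199]
tcp_rot: [0.703, 0.711, -0.001, -0.0]
force: [0.1, 0.8, 0.3]
gripper_width: 1.004
finger_force: 0.0
clock: 6.2
position: [0.3825, 0.1354, 0.0094]
tcp_rot: [0.703, 0.711, 0.001, 0.001]
force: [0.7, -0.5, -0.5]
gripper_width: 1.003
finger_force: 0.0
[0.38100207 0.13531782 0.00941959] [347.79074797 289.59527487]
```

View pics/s1.png

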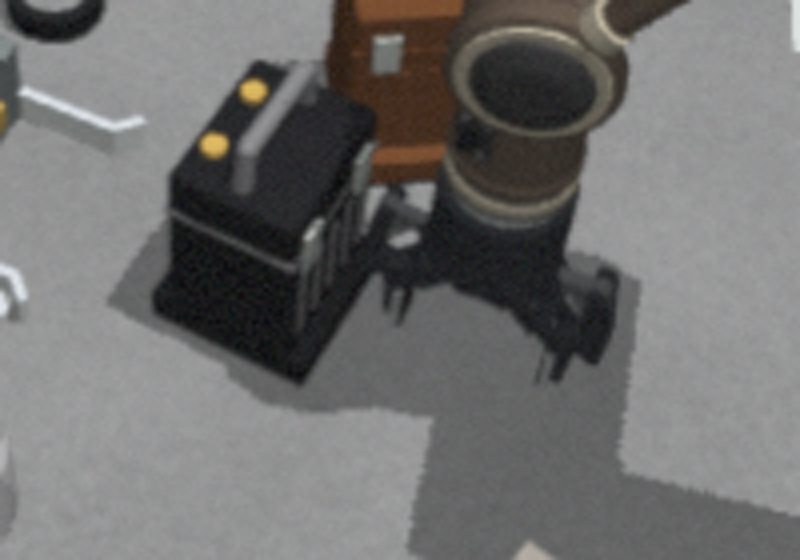

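The tips are near the ledge (crop 400,320 and 550,380). The upper knuckles bulge outward (crop 610,290), so I'll measure where they sit before pushing.

Run:
```python
from h import *
p=viewer.capture('side');o=p['T'][:3,3]
for n,c in [('knR out',(617,290)),('knR top',(600,265)),('knR low',(605,355)),('tipR',(550,380)),('tipL',(400,322)),('tipLl',(383,312)),('knL',(390,190)),('knL left',(383,250))]:
    uv=np.array(c)/4+np.array([230,200])-.4; d=ray(p,uv,0)-o
    for y in(.135,): print(n,(o+d*(y-o[1])/d[1]).round(4))
```

```text
knR out [0.3129 0.135  0.1306]
knR top [0.3253 0.135  0.1457]
knR low [0.3085 0.135  0.0685]
tipR [0.3341 0.135  0.0221]
tipL [0.4289 0.135  0.0157]
tipLl [0.4402 0.135  0.0185]
knL [0.4462 0.135  0.1363]
knL left [0.4455 0.135  0.0794]
```

Run:
```python
from h import *
fs=[viewer.capture('side') for _ in range(4)]
f=np.mean([q['frame'].astype(float) for q in fs],0);c=f[232:307,318:393]
c=np.clip((cv2.resize(c,(600,600),interpolation=cv2.INTER_CUBIC))*2.0,0,255).astype(np.uint8)
# overlay: candidate points every 20mm on plane through near finger face y=.146
p=fs[0];x0=readout.get_obs()['position'][0]
for dx in(-.057,-.069,-.075):
    P=[((px(p,[x0+dx,.146,z])-[318,232]+.5)*8).astype(int) for z in(.01,.15)]
    cv2.line(c,tuple(map(int,P[0])),tuple(map(int,P[1])),(255,0,0) if dx==-.057 else (0,200,0) if dx==-.069 else (0,0,255),1)
for z in(.02,.05,.08,.11,.14): cv2.circle(c,tuple(map(int,(px(p,[x0-.069,.146,z])-[318,232]+.5)*8)),3,(255,255,0),-1)
cv2.imwrite('pics/s2.png',c[:,:,::-1]);o=readout.get_obs();print(o['clock'],o['wrist_torque'],o['force'])
```

```text
6.5 [-0.01839431  0.03728165 -0.00319139] [ 0.24283249 -0.34342831  0.3966227 ]
```

View pics/s2.png

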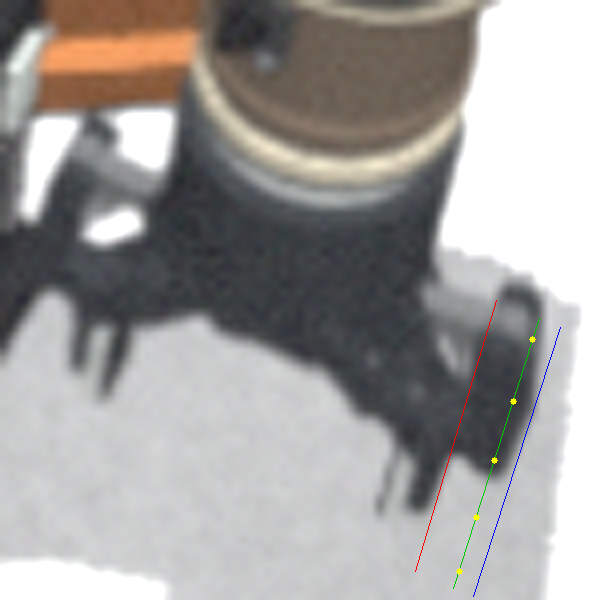

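The knuckle's outer edge (crop 510–540, 290–470) stands roughly 15 mm further out than the pad back (crop 430,505). I'll check the scale from the tips, and feel for the bench to get the true tip height.

```bash
python3 - <<'E'
from h import *
np.set_printoptions(precision=4,suppress=True)
p=viewer.capture('side')
print(p['T'][:3,3])
for n,c in [('Lout',(72,368)),('Lin',(105,398)),('Rin',(378,512)),('Rout',(428,508)),('kn low',(500,475))]:
    uv=np.array(c)/8+[318,232]-.5
    print(n,[ray(p,uv,z) for z in(.02,.045,.08)])
E
python3 -m jog '[[1,[0,-0.5,0],0],[1,[0,0,0.2],0],[1,[0,0,0.2],0],[1,[0,0,0],0]]'
```

```text
[0.2534 0.7319 0.9668]
Lout [array([0.4376, 0.1344, 0.02  ]), array([0.4327, 0.1502, 0.045 ]), array([0.4259, 0.1723, 0.08  ])]
Lin [array([0.4246, 0.1395, 0.02  ]), array([0.4201, 0.1551, 0.045 ]), array([0.4138, 0.177 , 0.08  ])]
Rin [array([0.3383, 0.1384, 0.02  ]), array([0.3361, 0.1541, 0.045 ]), array([0.3329, 0.1761, 0.08  ])]
Rout [array([0.3258, 0.1305, 0.02  ]), array([0.3239, 0.1463, 0.045 ]), array([0.3212, 0.1686, 0.08  ])]
kn low [array([0.3109, 0.1102, 0.02  ]), array([0.3094, 0.1266, 0.045 ]), array([0.3073, 0.1496, 0.08  ])]
clock: 6.95
position: [0.3647, 0.1357, -0.0034]
tcp_rot: [0.702, 0.712, -0.0, -0.0]
force: [0.2, 0.4, -0.1]
gripper_width: 1.003
finger_force: 0.0
```

```bash
python3 -m jog '[[1,[0,0,0.1],0],[1,[0,0,0.1],0],[1,[0,0,0],0]]';python3 -m jog '[[1,[0,0,0.1],0],[1,[0,0,0.05],0],[1,[0,0,0],0]]'
```

```text
clock: 7.25
position: [0.3649, 0.1357, -0.0091]
tcp_rot: [0.703, 0.712, -0.0, -0.0]
force: [-0.1, -0.5, 0.7]
gripper_width: 0.997
finger_force: 0.0
clock: 7.55
position: [0.3651, 0.1358, -0.0131]
tcp_rot: [0.703, 0.712, -0.0, -0.0]
force: [-0.6, 0.2, 2.7]
gripper_width: 1.001
finger_force: 1.0
```

```bash
python3 -m jog '[[1,[0,0,-0.4],0],[1,[0.8,0,0],0.6],[1,[0.76,0.04,0],0.4]]'; python3 -m jog '[[1,[0,0,0],1],[1,[0,0,0],1],[1,[0,0,0],1],[1,[0,0,0],1],[1,[0,0,0],1],[1,[0,0,0],1],[1,[0,0,0],1],[1,[0,0,0],1]]'
python3 - <<'E'
from h import *
fs=[viewer.capture('side') for _ in range(3)]
f=np.mean([q['frame'].astype(float) for q in fs],0);c=f[232:322,290:390]
c=np.clip((cv2.resize(c,(800,720),interpolation=cv2.INTER_CUBIC))*2.0,0,255).astype(np.uint8)[:600]
cv2.imwrite('pics/s3.png',c[:,:,::-1]);o=readout.get_obs();print(o['clock'],o['position'],o['tcp_rot'],o['wrist_torque'],o['force'])
E
```

```text
clock: 7.85
position: [0.367, 0.1827, -0.001]
tcp_rot: [0.74, 0.673, 0.0, 0.0]
force: [1.0, 0.1, 0.3]
gripper_width: 0.997
finger_force: 0.0
clock: 8.65
position: [0.3669, 0.1825, -0.0013]
tcp_rot: [0.95, 0.313, 0.0, -0.0]
force: [0.1, 1.0, -0.4]
gripper_width: 0.998
finger_force: 0.0
8.8 [ 0.36695395  0.18244194 -0.00128043] [ 9.48708111e-01  3.16153318e-01 -1.11860787e-05  8.39364105e-07] [0.00272312 0.04224806 0.06166595] [-0.25684566  0.40475451 -0.55249773]
```

View pics/s3.png

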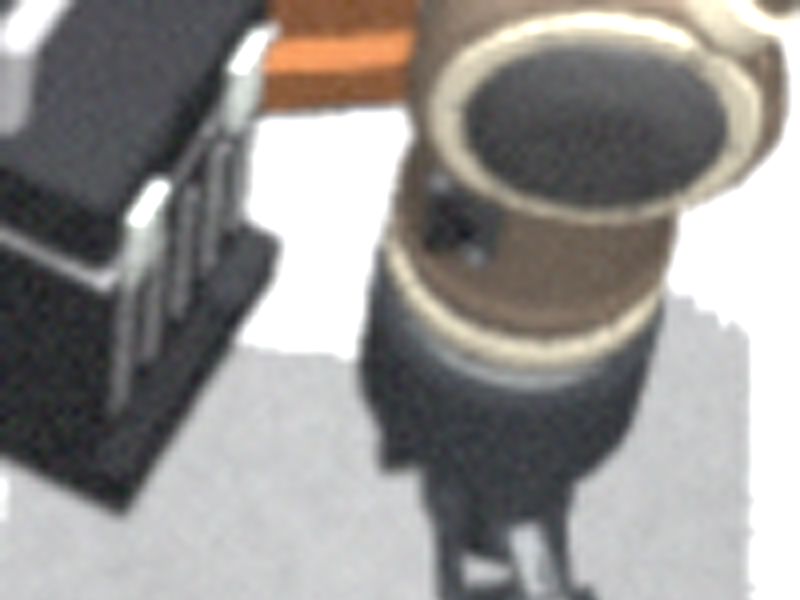

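The box's rear face, with latches at crop (150,215) and (245,60), is free of the tool. The gripper body is rounded and at this 53° turn the knuckle barely stands out (390,465). I'll approach and sense the contact height with the wrist torque.

```bash
cat > st.py <<'E'
from h import *
o=readout.get_obs();np.set_printoptions(precision=3,suppress=True)
print(o['clock'],np.array(o['position']),'F',np.array(o['force']),'T',np.array(o['wrist_torque']))
E
python3 -m jog '[[1,[0.5,0.37,0.13],0],[1,[0.5,0.37,0],0],[1,[0,0,0],0]]'; python3 -m jog '[[1,[0.08,0.06,0],0],[1,[0.08,0.06,0],0],[1,[0,0,0],0]]' ; python3 st.py; python3 -m jog '[[1,[0.08,0.06,0],0],[1,[0.08,0.06,0],0],[1,[0,0,0],0]]' ; python3 st.py
```

```text
clock: 9.1
position: [0.4076, 0.1833, -0.0045]
tcp_rot: [0.949, 0.316, 0.002, 0.0]
force: [0.5, -1.1, 0.2]
gripper_width: 0.999
finger_force: 0.0
clock: 9.4
position: [0.4098, 0.1825, -0.0052]
tcp_rot: [0.949, 0.315, -0.0, -0.0]
force: [-0.7, 0.1, -0.1]
gripper_width: 1.003
finger_force: 0.0
9.4 [ 0.41   0.183 -0.005] F [-0.674  0.115 -0.054] T [-0.013  0.044 -0.005]
clock: 9.7
position: [0.4166, 0.1827, -0.005]
tcp_rot: [0.949, 0.315, 0.0, -0.0]
force: [0.0, 0.6, -0.5]
gripper_width: 1.002
finger_force: 0.0
9.7 [ 0.417  0.183 -0.005] F [ 0.041  0.599 -0.486] T [-0.015  0.019 -0.023]
```

```bash
python3 -m jog '[[1,[0.08,0.06,0],0],[1,[0,0,0],0]]' ; python3 st.py; python3 -m jog '[[1,[0.08,0.06,0],0],[1,[0,0,0],0]]' ; python3 st.py;python3 -m jog '[[1,[0.08,0.06,0],0],[1,[0,0,0],0]]' ; python3 st.py
```

```text
clock: 9.9
position: [0.4176, 0.1822, -0.0057]
tcp_rot: [0.949, 0.315, -0.002, -0.0]
force: [-3.6, 0.3, -0.0]
gripper_width: 0.998
finger_force: 0.0
9.9 [ 0.418  0.182 -0.006] F [-3.586  0.333 -0.025] T [-0.009  0.397 -0.245]
clock: 10.1
position: [0.4209, 0.1821, -0.0057]
tcp_rot: [0.949, 0.315, -0.001, -0.0]
force: [-3.3, 0.2, 0.5]
gripper_width: 1.001
finger_force: 0.0
10.1 [ 0.421  0.182 -0.006] F [-3.266  0.162  0.522] T [-0.085  0.433 -0.241]
clock: 10.3
position: [0.4249, 0.1824, -0.0054]
tcp_rot: [0.949, 0.315, -0.0, -0.0]
force: [-4.3, -0.1, -0.2]
gripper_width: 0.993
finger_force: 0.0
10.3 [ 0.425  0.182 -0.005] F [-4.342 -0.066 -0.176] T [ 0.03   0.457 -0.163]
```

Run:
```python
from h import *
a=cv2.cvtColor(cv2.imread('pics/top0.png'),cv2.COLOR_BGR2RGB)
p=viewer.capture('top');q=viewer.capture('side');save(p,'top1.png');save(q,'side1.png')
b=p['frame'];s=cv2.imread('pics/side0.png')[:,:,::-1]
def crop(im,x,y,w,h): return cv2.resize(im[y:y+h,x:x+w],(400,300),interpolation=cv2.INTER_CUBIC)
def sc(im): return np.clip(im.astype(float)*2,0,255).astype(np.uint8)
c=np.vstack([np.hstack([crop(sc(a),188,208,72,54),crop(sc(b),188,208,72,54)]),np.hstack([crop(sc(s),255,210,112,84),crop(sc(q['frame']),255,210,112,84)])])
cv2.imwrite('pics/c2.png',c[:,:,::-1])
```

```text
(no output)
```

View pics/c2.png

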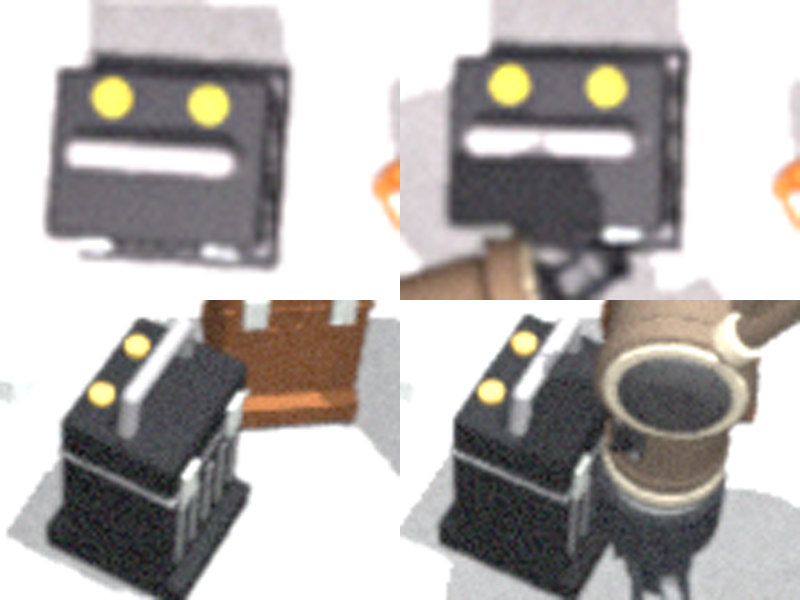

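The box has moved forward a few mm, turned square and stands flat: the ledge still shows evenly at the front (crop 490–685, 48). So the tip pushes low as wanted. I'll track it with the two yellow knobs.

```bash
cat >> h.py <<'E'
def knobs(p,img=None,lo=(.40,.06),hi=(.80,.26)):
    f=p['frame'] if img is None else img
    h=cv2.cvtColor(f,cv2.COLOR_RGB2HSV)
    m=((h[...,0]>18)&(h[...,0]<34)&(h[...,1]>110)&(h[...,2]>70)).astype(np.uint8)
    n,_,s,c=cv2.connectedComponentsWithStats(m); P=[]
    for i in range(1,n):
        w=ray(p,c[i],.158)
        if s[i,4]>20 and lo[0]<w[0]<hi[0] and lo[1]<w[1]<hi[1]: P.append(w)
    P=sorted(P,key=lambda w:-w[1]); 
    if len(P)!=2: return P
    d=P[0]-P[1];yaw=np.arctan2(-d[0],d[1]);m=(P[0]+P[1])/2
    # knob midpoint lies ~26 mm ahead of the centre
    return np.r_[m[:2]-.026*np.array([np.cos(yaw),np.sin(yaw)]),np.degrees(yaw),np.linalg.norm(d)]
E
cat > look.py <<'E'
from h import *
p=viewer.capture('top');print('box x y yaw',knobs(p));import st
E
python3 - <<'E'
from h import *
p=viewer.capture('top')
for n in('top0','top1'): print(knobs(p,cv2.imread(f'pics/{n}.png')[:,:,::-1].copy()),knobs(p,cv2.imread(f'pics/{n}.png')[:,:,::-1].copy(),(.6,-.26),(.8,-.13)))
E
```

```text
[array([0.69249405, 0.16765208, 0.158     ]), array([0.53786296, 0.16717231, 0.158     ]), array([0.69357362, 0.12701556, 0.158     ]), array([0.53556393, 0.12362622, 0.158     ])] [ 0.67431554 -0.19156003  6.00867118  0.04360736]
[array([0.54344086, 0.1690021 , 0.158     ]), array([0.69249405, 0.16765208, 0.158     ]), array([0.69357362, 0.12701556, 0.158     ]), array([0.54404172, 0.12479064, 0.158     ])] [ 0.67420473 -0.19149778  5.73607645  0.04370825]
```

```bash
sed -i 's/    P=sorted(P,key=lambda w:-w\[1\]); /    P=sorted(sorted(P,key=lambda w:w[0])[:2],key=lambda w:-w[1])/' h.py
python3 -m jog '[[1,[0.08,0.06,0],0],[1,[0.08,0.06,0],0],[1,[0.04,0.03,0],0]]' ; python3 look.py
```

```text
clock: 10.75
position: [0.4333, 0.1826, -0.0051]
tcp_rot: [0.949, 0.315, 0.0, 0.0]
force: [-4.4, -1.4, -1.2]
gripper_width: 0.999
finger_force: 0.0
box x y yaw [0.52557344 0.14766019 1.95141941 0.04365713]
10.8 [ 0.434  0.183 -0.005] F [-2.331 -0.726 -0.294] T [-0.018  0.402 -0.227]
```

```bash
python3 -m jog '[[1,[0.1,0.07,0],0],[1,[0.1,0.07,0],0],[1,[0.1,0.07,0],0],[1,[0.1,0.07,0],0]]' ; python3 look.py
```

```text
clock: 11.2
position: [0.4478, 0.183, -0.0051]
tcp_rot: [0.949, 0.315, 0.0, 0.0]
force: [-3.4, -1.7, -1.3]
gripper_width: 0.999
finger_force: 0.0
box x y yaw [0.53925693 0.15002354 4.76069151 0.04407527]
11.25 [ 0.449  0.183 -0.005] F [-4.339 -0.558  1.202] T [-0.054  0.39  -0.159]
```

```bash
python3 -m jog '[[1,[-0.11,-0.08,0],0],[1,[0.12,-0.16,0],0],[1,[0.11,0.07,0],0],[1,[0.11,0.07,0],0],[1,[0.11,0.07,0],0],[1,[0.11,0.07,0],0],[1,[0.11,0.07,0],0]]' ; python3 look.py
```

```text
clock: 11.95
position: [0.4606, 0.1898, -0.0059]
tcp_rot: [0.949, 0.315, -0.003, -0.0]
force: [-5.0, -0.4, 1.2]
gripper_width: 1.005
finger_force: 0.0
box x y yaw [0.55246639 0.15106407 7.58722563 0.04367521]
12.0 [ 0.462  0.19  -0.006] F [-2.327 -0.858 -2.011] T [ 0.018  0.374 -0.222]
```

```bash
python3 -m jog '[[1,[-0.16,-0.12,0],0],[1,[0.3,-0.4,0],0],[1,[0.1,0.08,0],0],[1,[0.11,0.08,0],0],[1,[0.11,0.08,0],0],[1,[0.11,0.08,0],0]]' ; python3 look.py
```

```text
clock: 12.6
position: [0.4708, 0.2054, -0.0057]
tcp_rot: [0.949, 0.315, -0.003, -0.0]
force: [-5.9, 1.1, 1.5]
gripper_width: 0.999
finger_force: 0.0
box x y yaw [0.56459373 0.15088673 8.13277132 0.04337033]
12.65 [ 0.472  0.205 -0.006] F [-3.181  0.857 -0.268] T [ 0.063  0.397 -0.233]
```

```bash
python3 -m jog '[[1,[-0.16,-0.12,0],0],[1,[0.18,-0.24,0],0],[1,[0.1,0.08,0],0],[1,[0.11,0.08,0],0],[1,[0.11,0.06,0],0],[1,[0.11,0.06,0],0],[1,[0.11,0.06,0],0]]' ; python3 look.py
```

```text
clock: 13.35
position: [0.4842, 0.2157, -0.0057]
tcp_rot: [0.949, 0.315, -0.002, -0.0]
force: [-3.9, 1.1, 2.6]
gripper_width: 1.002
finger_force: 0.0
box x y yaw [0.57802142 0.15046055 4.80696153 0.04343809]
13.4 [ 0.485  0.216 -0.006] F [-3.642  0.04   1.719] T [-0.06   0.351 -0.237]
```

```bash
python3 -m jog '[[1,[-0.16,-0.12,0],0],[1,[-0.14,0.18,0],0],[1,[0.16,0.12,0],0],[1,[0.12,0.07,0],0],[1,[0.12,0.07,0],0],[1,[0.12,0.07,0],0],[1,[0.12,0.07,0],0],[1,[0.12,0.07,0],0]]' ; python3 look.py
```

```text
clock: 14.2
position: [0.5049, 0.2112, -0.0058]
tcp_rot: [0.949, 0.315, -0.002, -0.0]
force: [-5.5, 0.5, 1.1]
gripper_width: 0.996
finger_force: 0.0
box x y yaw [0.59755778 0.15108356 0.46222852 0.04424222]
14.25 [ 0.506  0.211 -0.006] F [-2.918  0.34  -0.997] T [ 0.084  0.34  -0.16 ]
```

```bash
python3 -m jog '[[1,[-0.16,-0.12,0],0],[1,[-0.22,0.29,0],0],[1,[0.16,0.12,0],0],[1,[0.12,0.07,0],0],[1,[0.12,0.07,0],0],[1,[0.12,0.07,0],0],[1,[0.12,0.07,0],0],[1,[0.12,0.07,0],0]]' ; python3 look.py
```

```text
clock: 15.05
position: [0.5253, 0.2024, -0.0058]
tcp_rot: [0.949, 0.314, -0.003, -0.0]
force: [-5.3, -0.7, 1.2]
gripper_width: 1.002
finger_force: 0.0
box x y yaw [ 0.61797811  0.15379175 -1.48848852  0.04371124]
15.1 [ 0.527  0.203 -0.006] F [-2.6   -0.466 -2.225] T [ 0.079  0.341 -0.192]
```

```bash
python3 -m jog '[[1,[-0.16,-0.12,0],0],[1,[-0.17,0.22,0],0],[1,[0.16,0.12,0],0],[1,[0.12,0.07,0],0],[1,[0.12,0.07,0],0],[1,[0.12,0.07,0],0],[1,[0.12,0.07,0],0],[1,[0.12,0.07,0],0]]' ; python3 look.py
```

```text
clock: 15.9
position: [0.5461, 0.1964, -0.0058]
tcp_rot: [0.949, 0.314, -0.002, -0.0]
force: [-5.2, -0.4, 1.3]
gripper_width: 1.001
finger_force: 0.0
box x y yaw [0.63843774 0.15674418 0.47130908 0.04336191]
15.95 [ 0.547  0.197 -0.006] F [-3.127 -0.386  0.16 ] T [-0.072  0.414 -0.262]
```

```bash
python3 -m jog '[[1,[0.1,0.08,0],0],[1,[0.1,0.08,0],0],[1,[0.1,0.08,0],0],[1,[0.1,0.08,0],0],[1,[0.1,0.08,0],0]]' ; python3 look.py; python3 -m jog '[[1,[0.08,0.06,0],0],[1,[0,0,0],0]]' ; python3 look.py
```

```text
clock: 16.45
position: [0.5662, 0.1963, -0.0053]
tcp_rot: [0.949, 0.315, -0.001, -0.0]
force: [-13.4, 1.6, 4.8]
gripper_width: 1.0
finger_force: 0.0
box x y yaw [0.65793764 0.15823996 4.17969767 0.04352648]
16.5 [ 0.566  0.196 -0.005] F [-7.124 -0.429  1.603] T [-0.105  0.721 -0.343]
clock: 16.7
position: [0.5664, 0.1964, -0.0061]
tcp_rot: [0.949, 0.314, -0.004, -0.001]
force: [-11.2, 0.2, 1.8]
gripper_width: 1.004
finger_force: 0.0
box x y yaw [0.65888196 0.15856418 4.2607655  0.04360483]
16.75 [ 0.566  0.196 -0.006] F [-9.214  0.582  1.481] T [ 0.088  1.038 -0.494]
```

```bash
python3 -m jog '[[1,[-0.29,-0.22,0],0],[1,[0.34,-0.45,0],0],[1,[0.3,-0.4,0],0],[1,[0.13,0.1,0],0],[1,[0.13,0.1,0],0],[1,[0.05,0.04,0],0],[1,[0,0,0],0]]' ; python3 look.py; python3 -m jog '[[1,[0.06,0.05,0],0],[1,[0,0,0],0]]' ; python3 look.py
```

```text
clock: 17.45
position: [0.567, 0.2276, -0.0067]
tcp_rot: [0.949, 0.314, -0.005, -0.001]
force: [-8.5, 1.3, 1.1]
gripper_width: 0.997
finger_force: 0.0
box x y yaw [0.66027861 0.15962059 0.91801223 0.043499  ]
17.5 [ 0.567  0.228 -0.007] F [-8.405  0.738  1.575] T [ 0.036  0.855 -0.386]
clock: 17.7
position: [0.5668, 0.2271, -0.0075]
tcp_rot: [0.949, 0.314, -0.007, -0.001]
force: [-11.7, -0.2, 0.9]
gripper_width: 0.999
finger_force: 0.0
box x y yaw [0.66033746 0.15943031 1.08778767 0.04416085]
17.75 [ 0.567  0.227 -0.008] F [-11.754   0.603   1.158] T [-0.036  1.156 -0.625]
```

```bash
python3 -m jog '[[1,[-0.29,-0.22,0],0],[1,[-0.28,0.37,0],0],[1,[0.15,0.12,0],0],[1,[0.13,0.1,0],0],[1,[0.06,0.05,0],0],[1,[0.03,0.02,0],0],[1,[0,0,0],0]]' ; python3 look.py; python3 -m jog '[[1,[-0.5,-0.4,0],0],[1,[-0.8,-0.6,0],0],[1,[-0.8,-0.6,0],0],[1,[-0.8,-0.6,0],0],[1,[-0.4,-0.3,-0.5],0],[1,[0,0,-1],0],[1,[0,0,-1],0],[1,[0,0,0],0]]'; python3 look.py
python3 - <<'E'
from h import *
p=viewer.capture('top');q=viewer.capture('side')
def z(f,x,y,w,h): return np.clip(cv2.resize(f[y:y+h,x:x+w],(400,400),interpolation=cv2.INTER_CUBIC)*1.6,0,255).astype(np.uint8)
cv2.imwrite('pics/end.png',np.hstack([z(p['frame'],175,130,90,90),z(q['frame'],185,150,110,110)])[:,:,::-1])
for n in('docked_box','meter','tape_roll','screw_jar','mug'): print(n,[r['position'] for r in spot_point(p,n)[:1]])
E
```

```text
clock: 18.45
position: [0.567, 0.2122, -0.0083]
tcp_rot: [0.95, 0.313, -0.01, -0.002]
force: [-16.7, 1.1, 1.9]
gripper_width: 1.003
finger_force: 0.0
box x y yaw [0.66043593 0.15928997 1.31400731 0.04380685]
18.5 [ 0.567  0.212 -0.008] F [-17.984   0.977   3.55 ] T [-0.122  1.715 -0.855]
clock: 19.3
position: [0.4582, 0.2163, 0.075]
tcp_rot: [0.949, 0.315, 0.006, -0.0]
force: [0.7, -0.6, 0.8]
gripper_width: 1.001
finger_force: 0.0
box x y yaw [0.66007321 0.15963646 0.98306519 0.04384561]
19.35 [0.457 0.216 0.073] F [-0.144  0.108 -0.227] T [-0.     0.008 -0.056]
docked_box [[0.6739, -0.1959, -0.0073]]
meter [[0.5148, -0.2343, -0.0027]]
tape_roll [[0.7488, 0.0095, -0.0032]]
screw_jar [[0.5993, 0.3541, -0.0029]]
mug [[0.4327, -0.3537, -0.0047]]
```

View pics/end.png

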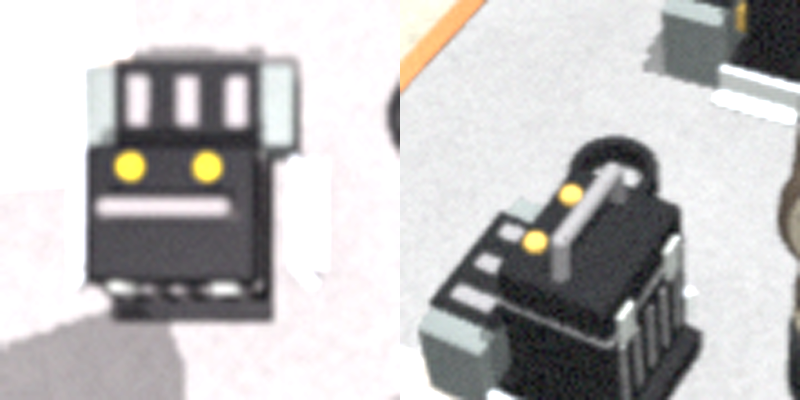

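The box sits square between the rails (top crop 90–270, 150–320) and is up against the charger block. The push force rose to 17 N with no further movement, the yaw matches the dock at about 1°, and the arm is clear.

```bash
python3 -c "
from bench import manip;print(manip.close_job())"
```

```text
the job is handed in; nothing more can be done
None
```

The loose black battery box is in the empty dock, square to within about 1° and hard against the charger block, pushed low on its base ledge; the job was handed in after about 19 s with the arm clear, and the other things I re-checked had not moved.

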